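# Clamp a short offcut in the planing board with its sunken knob

### The job

Get the short grey-brown offcut ready for planing: lay it flat on the planing board's bed, straight between the end stop and the low sliding jaw, and let go of it. Then reach into the round well and turn the sunken knob clockwise until the jaw holds the offcut against the end stop with about 14 N - firm, but never near 28 N, which would bow the wood - and leave it clamped, with the mug and the screwdriver undisturbed.

Things in the scene. Friction and masses are not known exactly. Their poses are not given: they have to be found in the camera images.
- workpiece_centre (a point): Centre of the loose offcut that is to be clamped: a plain grey-brown hardwood bar, 38 (x) x 160 (y) x 30 (z) mm, about 0.12 kg, lying flat on the bench behind the planing board. x runs across it, y along it, z up. The point lies half-way up.
- planing_board: The planing board: a pale wooden slab 130 (x) x 350 (y) x 40 (z) mm, fixed on the bench. Origin on its underside, on the centre line (the board runs from y = -180 to +170 mm, x = -65 to +65 mm); y points along it towards the end stop, x across it, z up. Its top face is 40 mm above the bench.
- bed (a point): Point on the board's top face, on its centre line, exactly under the offcut's centre when the offcut is pushed against the end stop, whose face stands 80 mm from here in +y. Axes as the board's: y along the board towards the stop. An offcut laid down a few mm short of the stop is pushed home by the jaw.
- jaw_home (a point): Where the middle of the jaw's face is when fully open, on the top face, 98 mm from the bed point in -y. The jaw (60 mm wide, 14 mm high, aluminium, rubber-faced, its face plate sprung) slides towards +y, 10 mm per radian of the knob (rack and pinion); at the start it stands 0 to 11 mm farther in than this point (how far is not told). It stays where it is left.
- well (a point): Middle of the mouth of the round well in the board's top face, 190 mm from the bed point in -y: 80 mm across, 28 mm deep, the knob in its middle. 27 mm is free all round the knob, so enter with the fingers opened only a little wider than the knob. Axes as the board's.
- knob_grip (a point): Half-way up the knob, on its vertical axis, 15 mm below the board's top: black fluted cylinder, 25 mm across, 24 high; grip it firmly, at any yaw. Clockwise from above closes the jaw: over 0.35 rad free, at most 2.1 rad in all. Turning takes 0.25 N m, plus 0.010 per N of clamping (90 N per rad once it bites). Friction blurs the feel of a stopped hand: compare with equal moves made while the jaw ran free.
- end_stop: The fixed end stop: a dark wooden batten 78 (x) x 18 (y) x 14 (z) mm screwed on the planing board's top face. Origin: middle of its working face, at the height of the board's top face; its y axis points along the board, away from the bed.
- workpiece: The same offcut, now named by its underside: origin in the middle of its underside, axes as at its centre.
- tea_mug: White dotted mug, 82 mm wide and 91 mm high, upright on the bench near the far corner; origin under its middle. A bystander.
- screwdriver: Screwdriver with a red handle, 208 mm long and 29 mm thick, lying on the bench; origin under its middle. A bystander.

How it is judged:
By the outcome, as a careful person would: the job done as asked, in the order asked, and still so for the second after the job is handed in, with the robot touching nothing.
It also fails if it takes over 72 s, if anything falls off the work surface, if the arm or the gripper's body presses on something with over 40 N, if the wrist force passes 120 N, or if a joint passes its speed limit or range.

### The arm

A 6-joint arm with a two-finger parallel gripper is mounted at the origin on a cart in front of the work surface, level with it; the furniture and walls round the work are solid. World frame = base frame: x ahead of the robot, y to its left, z up, the work surface at z = 0. Lengths are in m, angles in degrees, forces in N, time in s.
With the tool pointing down it reaches from about 0.25 to 0.725 m from the base axis. Payload 9.7 kg.
Tool frame: the origin (TCP) lies between the finger pads; the fingertips stand 19 mm ahead of it and the grasp point (between the pads) is the TCP; x points along the fingers, y is the direction in which the jaws open and shut, and the axes are right-handed (so a half turn about x gives the same grasp; the last joint's range is limited). The gripper opens to 85 mm and grips with 20 to 120 N. Pads are 22 mm wide; open, the fingers measure 114 mm over their backs; the gripper's body (76 mm by 85 mm) begins 54 mm behind the grasp point. The pads swing forward as they close: fully open they stand 13 mm farther back than shut.
Start: joints at [-69.213, 4.979, 10.078, 95.1, 0, 90], TCP at [0.195, -0.514, 0.25] pointing down, gripper open.
Joint ranges: [-179.16, 179.16], [-48.56, 103.87], [-65.8, 70.77], [-126.05, 130.52], [-82.76, 87.17], [-180, 180]. Speed limits (degrees/s): [127.2, 127.2, 147.25, 180, 180, 180].

### API

Orientations are given as [roll, pitch, yaw] about the fixed x, y, z axes, in that order (R = Rz(yaw) Ry(pitch) Rx(roll)).
In Python, from workcell import bot gives the robot as it stands. The module is installed in compiled form; this text tells all that it offers.
- The arm moves only by the shell command python3 -m handwheel 'ROWS' [FORCE]. ROWS is JSON, a list of rows, each a list of 7 numbers: the turn, a rotation vector about the tool's x, y, z in degrees, then the shift along the tool's x, y, z in m, then the closure, from -1 (fully open) to 1 (shut), so that 0 is half open. In form: [[ax, ay, az, dx, dy, dz, fingers], ...]. A call has 1 to 20 rows; each row is the pose to reach, as a shift and turn from the pose commanded when the call began, along the tool's axes at that moment; what a row does not reach only later rows make up. A row lasts 1/8 s, in which the tool goes at most 62.5 mm and 10.7 degrees, less where a joint would pass 70% of its speed; a pose out of reach is approached as far as the arm can. A call with a gripper value outside its range is refused whole. The fingers move at their own pace and stop on an object; FORCE is the grip in N (left out, the last holds). Time passes only in rows, so rows that repeat a pose let the fingers close. It gives the time, the measured TCP pose, the force and the opening at its end, in the units of the state.
- bot.get_obs(): the state, without advancing time (a new reading comes with each control period).
- bot.camera(name): name is "side" or "top"; returns a dict with "frame" (420x560x3 uint8, red, green, blue), "fx", "fy", "cx", "cy" (pixels), "k1" (the pictures are not rectified: a ray, as slopes to the right and down, at radius r is drawn at 1 + k1 r^2 times it, then the intrinsics apply), "R" (3x3) and "t" (3): a world point X has camera coordinates R X + t. Camera axes: x right, y down, z forward; pixel columns grow to the right and rows downward; lengths in m; the calibration is good to about 2 mm. A picture is of the moment at which its call begins. There is no depth.
- bot.job_done(): hands the job in, once; it reports no verdict.
Trained networks look in a picture, given as the dict that the camera call returned (one of the last four; its "shot" number tells which), for a name from the list of things; names that differ only in an ending like _2 or _b are one class to them, and where a whole thing is asked for, a point or a joint stands for the part that bears it (a point fixed in the world has none). Each returns a list of dicts, best first, with "conf" (0 to 1); they miss things now and then, are a little off and sometimes report something else, mostly with a low value. They report only what shows in the picture. A call takes as long as a camera call.
- bot.look_for(name, picture): "bbox" ([left, top, width, height] as shares, 0 to 1, of the picture: columns of its width, rows of its height, round what is visible of it).
- bot.tip_of(name, picture): "centre" ([column, row] as shares, 0 to 1, of the picture: columns of its width, rows of its height: a listed point, or the origin of a listed thing).
The state is a dict: "time": time; "q": joint angles; "qd": joint speeds; "joint_efforts": joint torques, N m; "ee_pos": TCP position; "tcp_rot": TCP orientation; "wrist_force": force on the tool from outside, world axes, zero at the start; "torque": the same for the moment, N m; "opening": finger opening in m.
Only numpy, scipy, OpenCV 4.12 (cv2) and the standard library are available. Lean on these libraries where they do the work, as an engineer would, in place of code of your own. Each camera call takes 0.05 s, during which the arm holds its last target.

## Working session

There is one attempt and no reset: what is moved stays moved. The work goes in short steps, Python scripts to look and compute and a shell command to move; the robot and the scene stay as the last step left them, time stands still between calls to the robot, and variables do not carry over. Pictures are saved under pics/ and viewed, and the job is handed in when it is done.

```bash
mkdir -p pics
cat > h.py <<'E'
import numpy as np, cv2
from workcell import bot
from scipy.spatial.transform import Rotation as Ro
def snap(n,f):
    c=bot.camera(n); cv2.imwrite('pics/'+f,cv2.cvtColor(c['frame'],cv2.COLOR_RGB2BGR)); return c
def ray(c,u,v):
    # pixel to ray origin, dir in world
    xd=(u-c['cx'])/c['fx']; yd=(v-c['cy'])/c['fy']; x,y=xd,yd
    for _ in range(30):
        s=1+c['k1']*(x*x+y*y); x,y=xd/s,yd/s
    R=np.array(c['R']);t=np.array(c['t'])
    return -R.T@t, R.T@np.array([x,y,1.])
def onz(c,u,v,z):
    o,d=ray(c,u,v); return o+d*(z-o[2])/d[2]
def proj(c,X):
    p=np.array(c['R'])@np.array(X)+np.array(c['t']); x,y=p[:2]/p[2]; s=1+c['k1']*(x*x+y*y)
    return c['cx']+c['fx']*x*s, c['cy']+c['fy']*y*s
def tri(cs,ps):
    A=np.zeros((3,3));b=np.zeros(3)
    for c,(u,v) in zip(cs,ps):
        o,d=ray(c,u,v); d/=np.linalg.norm(d); P=np.eye(3)-np.outer(d,d); A+=P;b+=P@o
    X=np.linalg.solve(A,b); return X,[np.linalg.norm(np.subtract(proj(c,X),p)) for c,p in zip(cs,ps)]
E
python3 - <<'E'
from h import *
o=bot.get_obs(); print({k:np.round(v,4).tolist() for k,v in o.items()})
cs=[snap('top','t0.png'),snap('side','s0.png')]
for c in cs: print(c['fx'],c['cx'],c['cy'],c['k1'],(-np.array(c['R']).T@c['t']).round(3),np.array(c['R']).round(2).tolist())
for n in 'workpiece_centre planing_board bed jaw_home well knob_grip end_stop workpiece tea_mug screwdriver'.split():
    r=[bot.tip_of(n,c) for c in cs]
    ps=[]
    for x in r: 
        print(n,[( round(a['centre'][0]*560,1),round(a['centre'][1]*420,1),round(a['conf'],2)) for a in x[:3]])
        if x: ps.append((x[0]['centre'][0]*560,x[0]['centre'][1]*420))
    if len(ps)==2: print('   ',*[np.round(z,4) for z in tri(cs,ps)])
E
```

```text
{'time': 0.0, 'q': [-69.2126, 5.0102, 10.0353, 95.0992, 0.0012, 90.0004], 'qd': [0.0578, -0.0794, 0.0323, 0.0208, 0.0153, -0.0022], 'joint_efforts': [0.0007, -52.0384, 46.4807, 0.0163, 0.0, -0.0], 'ee_pos': [0.1951, -0.514, 0.2496], 'tcp_rot': [-90.9005, 89.9258, 109.8865], 'wrist_force': [0.3737, 0.3735, -0.1285], 'torque': [0.056, -0.0418, 0.0078], 'opening': 0.0855}
461.6992914443609 283.30911890509867 209.28248187974754 5.288602430552326e-05 [ 0.438 -0.367  1.119] [[0.01, -1.0, 0.0], [-0.99, -0.01, -0.14], [0.14, -0.0, -0.99]]
544.0776167586688 277.96549304284724 201.78244843022247 -0.034600991123936976 [ 0.55  -1.576  0.527] [[1.0, -0.03, -0.02], [-0.03, -0.35, -0.94], [0.02, 0.94, -0.35]]
workpiece_centre []
workpiece_centre [(248.9, 278.6, 0.73), (213.1, 222.5, 0.66)]
planing_board [(203.6, 255.0, 0.75)]
planing_board [(242.1, 207.7, 0.76)]
    [ 0.4822 -0.1756 -0.0054] [0.7231 0.6365]
bed [(204.5, 229.7, 0.65), (201.0, 267.9, 0.32)]
bed [(265.7, 190.5, 0.76), (198.5, 191.4, 0.57)]
    [ 0.544  -0.1843  0.0447] [2.813  2.4282]
jaw_home [(200.6, 268.9, 0.93)]
jaw_home [(229.7, 192.3, 0.91)]
    [ 0.4496 -0.1773  0.0411] [1.2964 1.1014]
well [(198.3, 307.5, 0.73)]
well [(194.6, 195.9, 0.63)]
    [ 0.3573 -0.1736  0.0331] [0.4615 0.3872]
knob_grip [(195.1, 309.3, 0.66)]
knob_grip [(190.0, 197.3, 0.65)]
    [ 0.3481 -0.1657  0.0265] [2.5086 2.1031]
end_stop [(203.5, 196.4, 0.69)]
end_stop [(293.3, 188.6, 0.42)]
    [ 0.6208 -0.1801  0.0461] [2.0441 1.7745]
workpiece [(260.7, 283.9, 0.65)]
workpiece [(212.5, 229.4, 0.66)]
    [ 0.4128 -0.3148 -0.008 ] [0.3992 0.3813]
tea_mug []
tea_mug [(347.2, 204.2, 0.67)]
screwdriver [(379.5, 238.7, 0.57)]
screwdriver [(245.9, 277.7, 0.94)]
    [ 0.5131 -0.6015  0.0066] [3.4889 4.1793]
```

Run:
```python
import cv2
for n in('t0','s0'):
    im=cv2.imread(f'pics/{n}.png')
    im=im[150:370,100:330] if n=='t0' else im[150:330,130:360]
    cv2.imwrite(f'pics/{n}z.png',cv2.resize(im,None,fx=2.7,fy=2.7,interpolation=cv2.INTER_CUBIC))
```

```text
(no output)
```

View pics/t0.png

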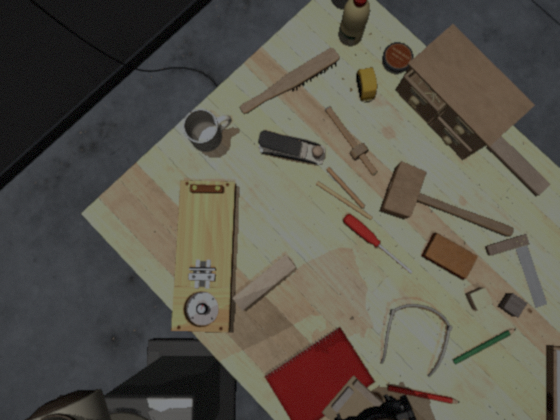

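View pics/s0.png

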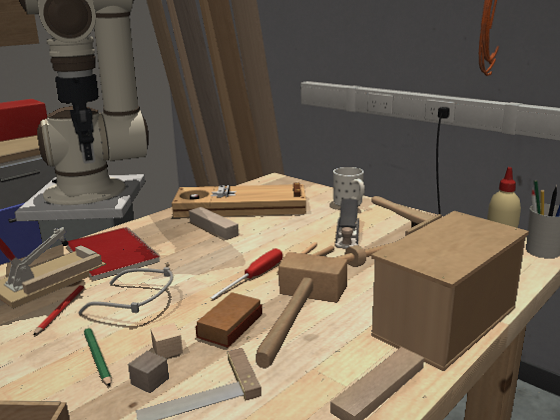

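View pics/t0z.png

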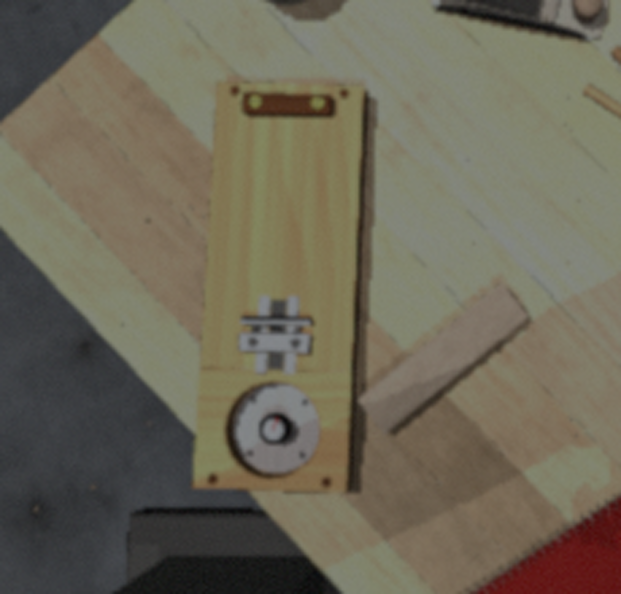

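View pics/s0z.png

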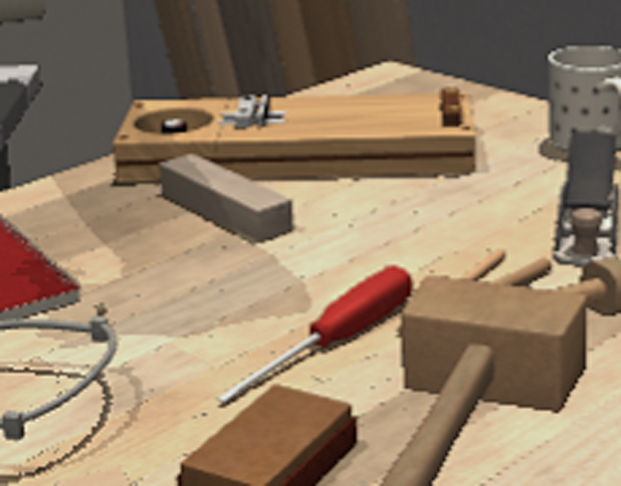

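The top view shows the board (corners about (180,180)–(236,182)–(230,332)–(171,331)), with the jaw at about row 270, the well at (201,308) and the offcut at about (264,283), lying diagonally. I'll fit the rectangles to the visible edges.

```bash
cat > m.py <<'E'
from h import *
c=bot.camera('top')
def z(u,v): return 100+u/2.7-0.3,150+v/2.7-0.3
B=[onz(c,*z(*p),0.04)[:2] for p in [(217,82),(367,89),(350,492),(193,488)]]
W=[onz(c,*z(*p),0.03)[:2] for p in [(503,280),(530,318),(395,432),(362,397)]]
for n,P in(('B',B),('W',W)):
    P=np.array(P); print(n,P.round(4).tolist(),'centre',P.mean(0).round(4),'sides',[round(np.linalg.norm(P[i]-P[i-1]),4) for i in range(4)])
    for a,b in((3,0),(2,1),(0,1),(3,2)): d=P[b]-P[a]; print(round(np.degrees(np.arctan2(d[1],d[0])),2))
print('well',onz(c,*z(275,429),.04).round(4),'knob top',onz(c,*z(271,428),.037).round(4),'stop front edge mid top',onz(c,*z(288,115),.054).round(4),'jaw face',onz(c,*z(277,319),.054).round(4))
E
python3 m.py
```

```text
B [[0.656, -0.1223], [0.6505, -0.2546], [0.3047, -0.247], [0.3073, -0.1146]] centre [ 0.4796 -0.1846] sides [np.float64(0.3487), np.float64(0.1324), np.float64(0.3458), np.float64(0.1324)]
-1.26
-1.26
-92.39
-91.13
W [[0.4839, -0.3753], [0.4512, -0.3988], [0.3537, -0.2834], [0.383, -0.2545]] centre [ 0.4179 -0.328 ] sides [np.float64(0.1573), np.float64(0.0403), np.float64(0.1511), np.float64(0.0411)]
-50.13
-49.82
-144.23
-135.48
well [ 0.3564 -0.1823  0.04  ] knob top [ 0.357  -0.1783  0.037 ] stop front edge mid top [ 0.6244 -0.188   0.054 ] jaw face [ 0.4489 -0.1837  0.054 ]
```

Run:
```python
import cv2,numpy as np
im=cv2.imread('pics/t0.png')
a=cv2.resize(im[225:340,165:310],None,fx=5.2,fy=5.2,interpolation=cv2.INTER_CUBIC)
cv2.imwrite('pics/a.png',cv2.convertScaleAbs(a,alpha=1.5))
```

```text
(no output)
```

View pics/a.png

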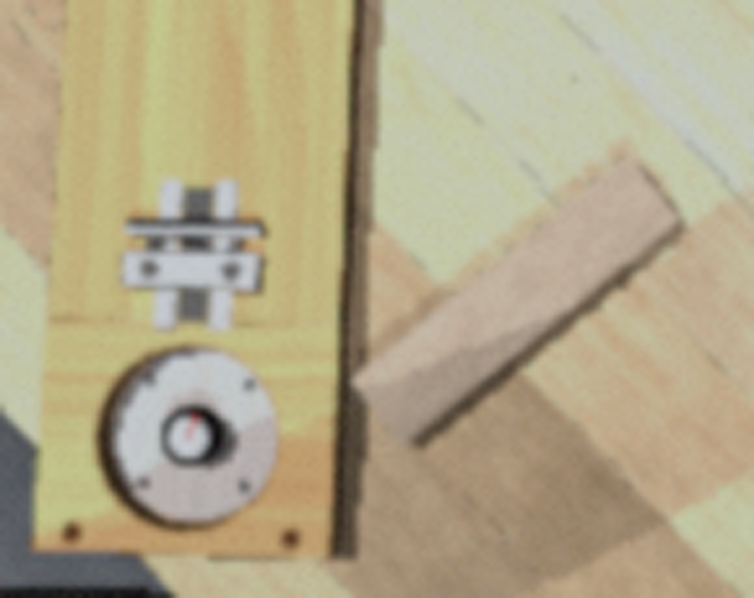

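Run:
```python
import cv2,numpy as np
im=cv2.imread('pics/s0.png')
a=cv2.resize(im[175:245,165:318],None,fx=5.2,fy=5.2,interpolation=cv2.INTER_CUBIC)
cv2.imwrite('pics/b.png',cv2.convertScaleAbs(a,alpha=1.2))
im=cv2.imread('pics/t0.png')
a=cv2.resize(im[170:240,165:318],None,fx=5.2,fy=5.2,interpolation=cv2.INTER_CUBIC)
cv2.imwrite('pics/c.png',cv2.convertScaleAbs(a,alpha=1.5))
```

```text
(no output)
```

View pics/b.png

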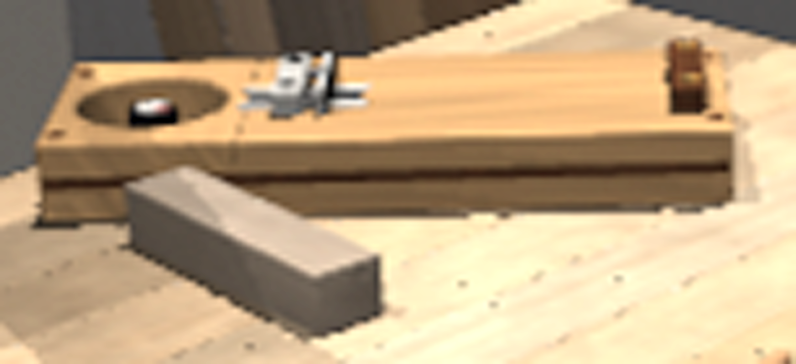

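View pics/c.png

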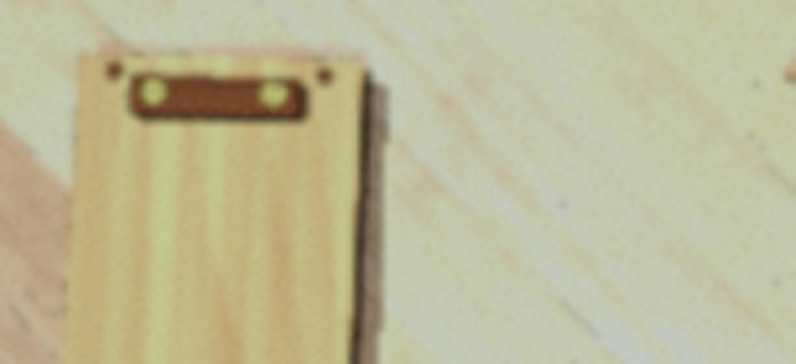

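```bash
cat > fit.py <<'E'
from h import *
from scipy.optimize import least_squares
T=bot.camera('top');S=bot.camera('side')
a=lambda u,v:((u+.5)/5.2-.5+165,(v+.5)/5.2-.5+225)
cc=lambda u,v:((u+.5)/5.2-.5+165,(v+.5)/5.2-.5+170)
b=lambda u,v:((u+.5)/5.2-.5+165,(v+.5)/5.2-.5+175)
# local coordinates (board frame: y along, x across; board +x = right looking along +y => world -y)
Bd=[(T,cc(80,50),(-.065,.17,.04)),(T,cc(367,58),(.065,.17,.04)),(T,a(33,550),(-.065,-.18,.04)),(T,a(332,556),(.065,-.18,.04)),
 (T,a(188,436),(0,-.13,.04)),(T,a(190,437),(0,-.13,.037)),
 (S,b(38,148),(.065,-.18,.04)),(S,b(733,130),(.065,.17,.04)),(S,b(72,65),(-.065,-.18,.04)),(S,b(725,52),(-.065,.17,.04)),(S,b(38,222),(.065,-.18,0)),(S,b(732,206),(.065,.17,0)),(S,b(153,106),(0,-.13,.037))]
h=.019;l=.08
Wk=[(T,a(632,158),(-h,l,.03)),(T,a(683,222),(h,l,.03)),(T,a(415,442),(h,-l,.03)),(T,a(355,382),(-h,-l,.03)),
 (S,b(128,188),(h,-l,.03)),(S,b(183,167),(-h,-l,.03)),(S,b(380,255),(-h,l,.03)),(S,b(317,275),(h,l,.03)),(S,b(317,335),(h,l,0)),(S,b(380,313),(-h,l,0)),(S,b(132,245),(h,-l,0))]
def fit(obs,p0):
    def f(p,full=False):
        x,y,th=p; r=[]
        for c,uv,X in obs:
            w=[x+X[1]*np.cos(th)+X[0]*np.sin(th), y+X[1]*np.sin(th)-X[0]*np.cos(th), X[2]]
            r+=list(np.subtract(proj(c,w),uv))
        return np.array(r)
    for sel in('both','T','S'):
        o=obs; 
        if sel!='both': obs=[k for k in o if k[0] is (T if sel=='T' else S)]
        s=least_squares(f,p0,loss='soft_l1'); print(sel,s.x[:2].round(4),np.degrees(s.x[2]).round(2),f(s.x).reshape(-1,2).round(1).tolist()); 
        if sel=='both': ret=s.x
        obs=o
    return ret
x,y,th=fit(Bd,[.48,-.18,-.02])
print('W');fit(Wk,[.418,-.328,-.87])
u=np.array([np.cos(th),np.sin(th)]);o=np.array([x,y])
# bed y: well at -0.13? unknown -> from well/bed
E
python3 fit.py
```

```text
both [ 0.4859 -0.1838] -1.39 [[0.4, 0.3], [-0.2, 0.3], [0.2, -0.0], [-0.3, 0.5], [0.1, 0.3], [-0.1, 0.1], [-0.5, 0.1], [0.5, 0.2], [1.0, 0.0], [-0.5, -0.6], [0.9, 0.2], [0.8, -0.1], [0.1, 0.4]]
T [ 0.4865 -0.1837] -1.31 [[0.2, 0.1], [-0.4, 0.1], [0.2, -0.2], [-0.2, 0.2], [0.1, 0.1], [-0.0, -0.2]]
S [ 0.485  -0.1836] -1.74 [[-0.9, -0.0], [0.0, 0.3], [0.9, -0.1], [-0.7, -0.5], [0.5, 0.0], [0.3, 0.1], [-0.2, 0.3]]
W
both [ 0.4163 -0.3258] -50.71 [[0.0, -0.6], [0.4, -0.3], [-1.7, 1.3], [-0.3, -0.2], [-1.1, -0.2], [0.8, 0.1], [0.3, 0.2], [-0.6, 0.7], [0.2, 0.9], [0.9, 0.6], [-0.9, -0.3]]
T [ 0.4162 -0.3264] -50.59 [[0.2, -0.6], [0.7, -0.3], [-1.3, 1.4], [0.0, -0.0]]
S [ 0.4163 -0.3235] -50.8 [[-0.9, -0.5], [1.0, -0.2], [0.3, -0.2], [-0.6, 0.4], [0.2, 0.5], [0.9, 0.2], [-0.8, -0.6]]
```

```bash
cat >> h.py <<'E'
def cur():
    o=bot.get_obs(); return Ro.from_euler('xyz',o['tcp_rot'],degrees=True),np.array(o['ee_pos']),o
def goal(pos,yawy):
    """tool down, tool y axis at world angle yawy deg (mod 180 nearest); prints rotvec deg and shift in tool frame"""
    R,p,o=cur(); best=None
    for k in(0,180):
        a=np.radians(yawy+k); x=np.array([0,0,-1.]); y=np.array([np.cos(a),np.sin(a),0]); M=np.c_[x,y,np.cross(x,y)]
        rv=np.degrees((R.inv()*Ro.from_matrix(M)).as_rotvec()); print('k',k,'turn',rv.round(2),'shift',R.inv().apply(np.array(pos)-p).round(4))
E
python3 - <<'E'
from h import *
R,p,o=cur(); print(R.as_matrix().round(4).tolist())
goal([.4163,-.326,.15],-50.65+90)
E
```

```text
[[-0.0, 0.3549, -0.9349], [-0.0, -0.9349, -0.3549], [-1.0, 0.0, 0.0]]
k 0 turn [-108.56    0.      0.  ] shift [ 0.1003 -0.0975 -0.2735]
k 180 turn [71.44  0.   -0.  ] shift [ 0.1003 -0.0975 -0.2735]
```

```bash
python3 -m handwheel '[[-10,0,0,0,-0.01,-0.03,0],[-20,0,0,0,-0.02,-0.06,0.2]]' 60; python3 -c "
from h import *
print(bot.get_obs()['q'])"
```

```text
time: 1.5
ee_pos: [0.2445, -0.4738, 0.2502]
tcp_rot: [-119.5, 90.0, 101.6]
wrist_force: [-0.2, 0.6, -0.5]
opening: 0.0519
[-6.27066670e+01  2.66286915e+00  7.62780208e+00  9.49701942e+01
  1.47784583e-03  7.62391439e+01]
```

Run:
```python
from h import *
goal([.4163,-.326,.12],-50.65+90)
```

```text
k 0 turn [-8.83e+01 -1.00e-02  0.00e+00] shift [ 0.1302  0.0014 -0.2266]
k 180 turn [9.17e+01 0.00e+00 1.00e-02] shift [ 0.1302  0.0014 -0.2266]
```

```bash
python3 -m handwheel '[[-10,0,0,0.014,0,-0.025,-0.4],[-20,0,0,0.028,0,-0.05,-0.4],[-30,0,0,0.043,0,-0.075,-0.4],[-40,0,0,0.058,0,-0.1,-0.4],[-50,0,0,0.072,0.001,-0.13,-0.4],[-60,0,0,0.087,0.001,-0.16,-0.4],[-70,0,0,0.1,0.001,-0.185,-0.4],[-80,0,0,0.115,0.0014,-0.21,-0.4],[-88.3,0,0,0.13,0.0014,-0.2266,-0.4],[-88.3,0,0,0.13,0.0014,-0.2266,-0.4],[-88.3,0,0,0.13,0.0014,-0.2266,-0.4]]'
python3 - <<'E'
from h import *
goal([.4163,-.326,.024],-50.65+90)
cs=[snap('top','t1.png'),snap('side','s1.png')]
for n,c,w in(('t1',cs[0],(170,200)),('s1',cs[1],(150,110))):
    cv2.imwrite(f'pics/{n}z.png',cv2.resize(cv2.imread(f'pics/{n}.png')[w[1]:w[1]+150,w[0]:w[0]+180],None,fx=4,fy=4,interpolation=cv2.INTER_CUBIC))
E
```

```text
time: 2.88
ee_pos: [0.4165, -0.3276, 0.1209]
tcp_rot: [-7.9, 90.0, -59.0]
wrist_force: [0.4, 0.3, 0.2]
opening: 0.0599
k 0 turn [-0.43  0.03  0.  ] shift [ 0.0969  0.0008 -0.0015]
k 180 turn [ 1.7957e+02  1.0000e-02 -5.0000e-02] shift [ 0.0969  0.0008 -0.0015]
```

View pics/t1z.png

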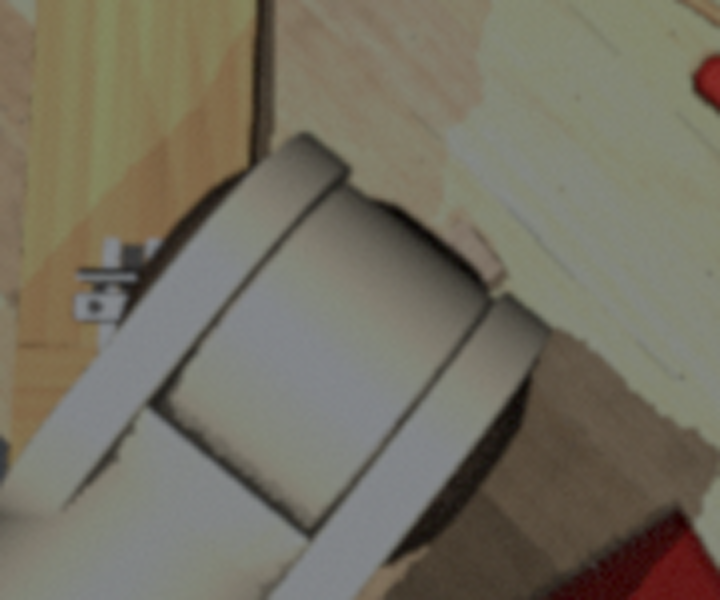

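View pics/s1z.png

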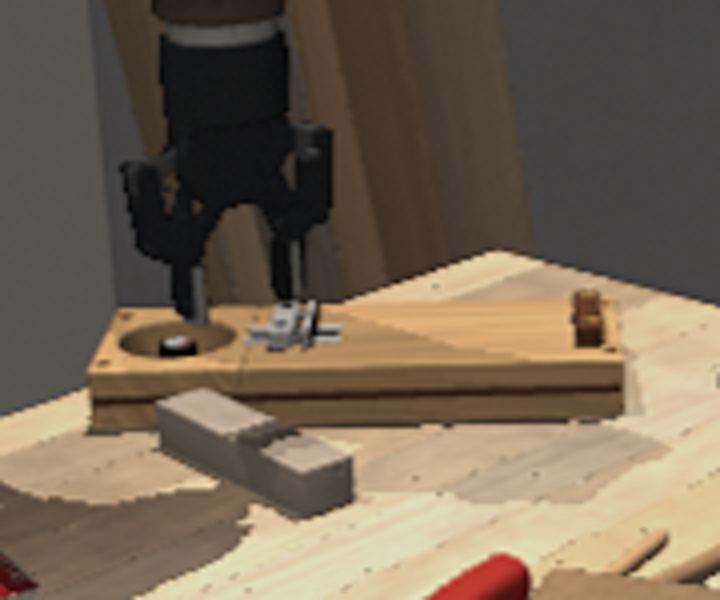

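The side view shows the fingers straddling the offcut symmetrically and the top view agrees, so I'll descend and grip.

```bash
python3 -m handwheel '[[0,0,0,0.03,0,0,-0.4],[0,0,0,0.06,0,0,-0.4],[0,0,0,0.08,0,0,-0.4],[0,0,0,0.096,0,0,-0.4],[0,0,0,0.096,0,0,-0.4],[0,0,0,0.096,0,0,-0.4],[0,0,0,0.096,0,0,0.5],[0,0,0,0.096,0,0,0.9],[0,0,0,0.096,0,0,0.9],[0,0,0,0.096,0,0,0.9],[0,0,0,0.096,0,0,0.9]]' 50
python3 - <<'E'
from h import *
R,p,o=cur(); print(p,o['tcp_rot'],o['q'])
E
```

```text
time: 4.35
ee_pos: [0.4172, -0.3277, 0.0254]
tcp_rot: [11.0, 89.9, -40.0]
wrist_force: [0.4, -0.2, 6.2]
opening: 0.0367
[ 0.41724839 -0.32765632  0.0254176 ] [ 10.95824424  89.89047226 -39.95120865] [-3.81400603e+01  4.07102320e+00 -1.59067421e+01  6.99127617e+01
 -3.46164823e-03  1.27693893e+01]
```

```bash
python3 -m handwheel '[[0,0,0,-0.02,0,0,0.9],[0,0,0,-0.05,0,0,0.9],[0,0,0,-0.08,0,0,0.9],[0,0,0,-0.11,0,0,0.9],[0,0,0,-0.13,0,0,0.9],[0,0,0,-0.13,0,0,0.9],[0,0,0,-0.13,0,0,0.9]]'
python3 - <<'E'
from h import *
cs=snap('side','s2.png')
cv2.imwrite(f'pics/s2z.png',cv2.resize(cv2.imread(f'pics/s2.png')[110:260,150:330],None,fx=4,fy=4,interpolation=cv2.INTER_CUBIC))
u=np.array([np.cos(np.radians(-1.35)),np.sin(np.radians(-1.35))])
b=np.array([.486,-.1837])+u*.055; print(b)
goal([*b,.12],88.65)
E
```

```text
time: 5.22
ee_pos: [0.4164, -0.327, 0.1532]
tcp_rot: [-167.1, 89.9, 142.0]
wrist_force: [0.2, -0.3, -1.0]
opening: 0.0376
[ 0.54098473 -0.18499579]
k 0 turn [-4.956e+01 -1.000e-01 -2.000e-02] shift [ 0.033   0.1863 -0.0315]
k 180 turn [ 1.3044e+02 -3.0000e-02  1.2000e-01] shift [ 0.033   0.1863 -0.0315]
```

View pics/s2z.png

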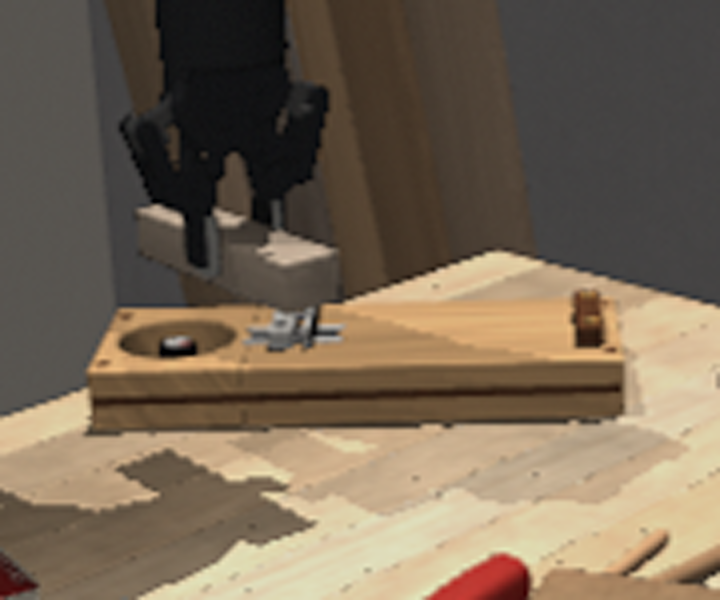

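The offcut is held level in mid-air. Now I'll turn it and carry it over the bed.

```bash
python3 -m handwheel '[[-5,0,0,0,0.02,-0.003,0.9],[-10,0,0,0,0.04,-0.007,0.9],[-17,0,0,0,0.065,-0.011,0.9],[-24,0,0,0,0.09,-0.015,0.9],[-31,0,0,0,0.115,-0.019,0.9],[-38,0,0,0.005,0.14,-0.023,0.9],[-44,0,0,0.015,0.16,-0.027,0.9],[-48,0,0,0.025,0.176,-0.03,0.9],[-49.5,0,0,0.033,0.1863,-0.0315,0.9],[-49.5,0,0,0.033,0.1863,-0.0315,0.9],[-49.5,0,0,0.033,0.1863,-0.0315,0.9],[-49.5,0,0,0.033,0.1863,-0.0315,0.9]]'
python3 - <<'E'
from h import *
snap('side','s3.png');snap('top','t3.png')
cv2.imwrite(f'pics/s3z.png',cv2.resize(cv2.imread(f'pics/s3.png')[110:260,150:330],None,fx=4,fy=4,interpolation=cv2.INTER_CUBIC))
cv2.imwrite(f'pics/t3z.png',cv2.resize(cv2.imread(f'pics/t3.png')[170:350,140:290],None,fx=3.3,fy=3.3,interpolation=cv2.INTER_CUBIC))
goal([.541,-.185,.067],88.65)
E
```

```text
time: 6.78
ee_pos: [0.5413, -0.1858, 0.1217]
tcp_rot: [-26.7, 90.0, -28.2]
wrist_force: [0.5, 0.6, -0.9]
opening: 0.0368
k 0 turn [-0.12  0.04  0.01] shift [ 0.0547  0.0008 -0.0004]
k 180 turn [ 1.7988e+02  2.0000e-02 -6.0000e-02] shift [ 0.0547  0.0008 -0.0004]
```

View pics/s3z.png

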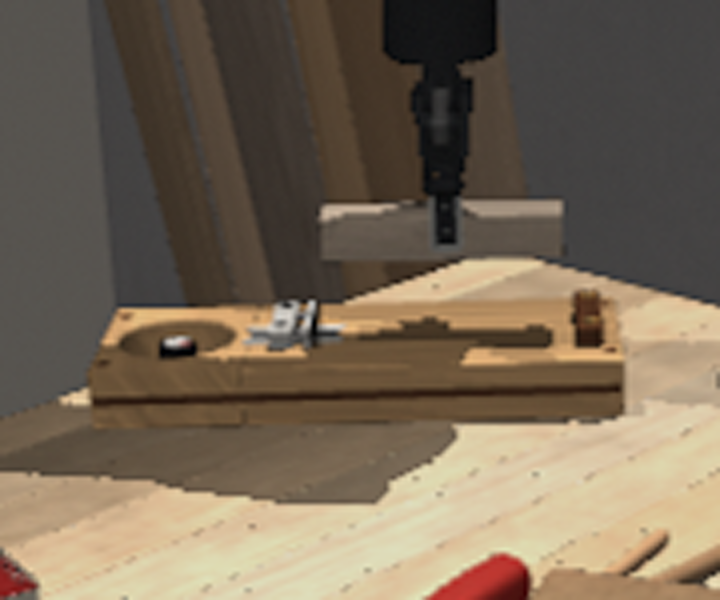

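View pics/t3z.png

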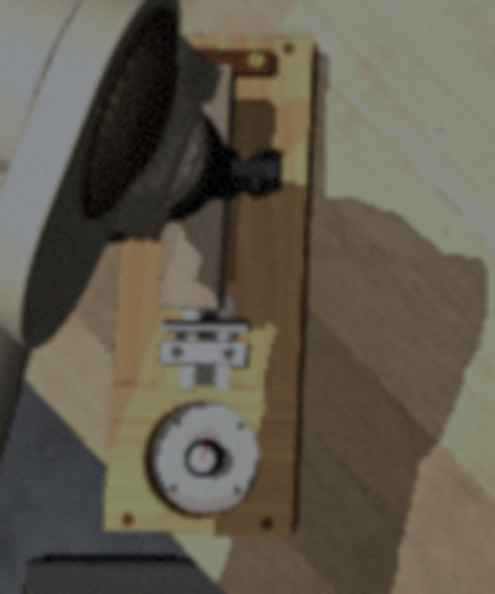

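Run:
```python
from h import *
T=bot.camera('top');S=bot.camera('side')
t=lambda u,v:((u+.5)/3.3-.5+140,(v+.5)/3.3-.5+170)
s=lambda u,v:((u+.5)/4-.5+150,(v+.5)/4-.5+110)
for n,p in (('near R',(225,308)),('far R',(235,67)),('near L',(163,304))): print(n,onz(T,*t(*p),.127).round(4))
for n,p in (('nearbot',(321,258)),('farbot',(563,258))): 
    o,d=ray(S,*s(*p)); k=(.0965-o[2])/d[2]; print(n,(o+d*k).round(4))
# expected
u=np.array([np.cos(np.radians(-1.35)),np.sin(np.radians(-1.35))]); n=np.array([u[1],-u[0]])
b=np.array([.5413,-.1858])
for i in(-.08,.08): print((b+u*i+n*.019).round(4),(b+u*i-n*.019).round(4))
# jaw, stop
print('jaw',onz(T,*t(205,325),.054),'stop lower edge right',onz(T,*t(268,76),.054))
print('stop exp',(np.array([.486,-.1837])+u*.14).round(4))
```

```text
near R [ 0.4585 -0.2077  0.127 ]
far R [ 0.6168 -0.2099  0.127 ]
near L [ 0.4608 -0.1675  0.127 ]
nearbot [ 0.4566 -0.1889  0.0965]
farbot [ 0.6169 -0.2064  0.0965]
[ 0.4609 -0.2029] [ 0.4618 -0.1649]
[ 0.6208 -0.2067] [ 0.6217 -0.1687]
jaw [ 0.44822437 -0.18248667  0.054     ] stop lower edge right [ 0.62364029 -0.22197743  0.054     ]
stop exp [ 0.626 -0.187]
```

```bash
python3 -m handwheel '[[0,0,0,0.015,0.001,0.001,0.9],[0,0,0,0.03,0.002,0.001,0.9],[0,0,0,0.04,0.002,0.001,0.9],[0,0,0,0.048,0.002,0.001,0.9],[0,0,0,0.052,0.002,0.001,0.9],[0,0,0,0.054,0.002,0.001,0.9],[0,0,0,0.055,0.002,0.001,0.9],[0,0,0,0.055,0.002,0.001,0.9],[0,0,0,0.055,0.002,0.001,0.9]]'
python3 - <<'E'
from h import *
snap('side','s4.png')
cv2.imwrite(f'pics/s4z.png',cv2.resize(cv2.imread(f'pics/s4.png')[110:260,150:330],None,fx=4,fy=4,interpolation=cv2.INTER_CUBIC))
E
```

```text
time: 8.1
ee_pos: [0.5426, -0.1834, 0.0665]
tcp_rot: [-15.2, 90.0, -16.7]
wrist_force: [-0.5, -0.3, -0.8]
opening: 0.0371
```

View pics/s4z.png

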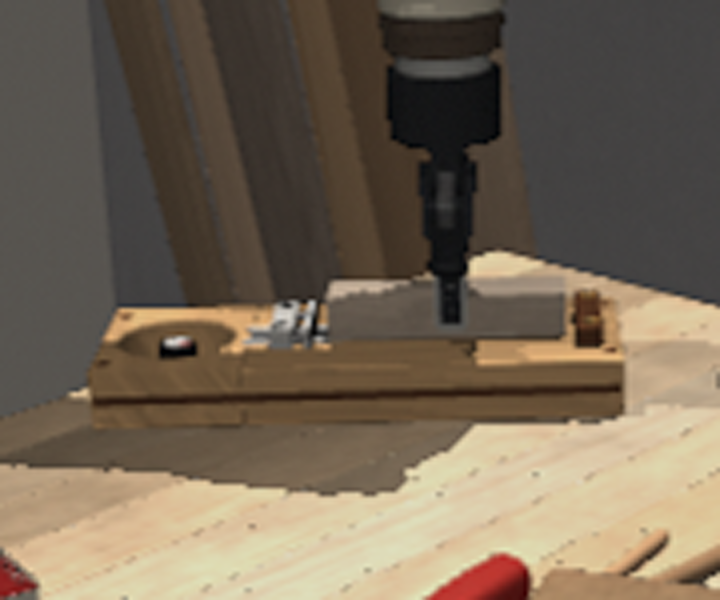

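The offcut sits just above the bed, between the jaw (about x=320) and the stop (about x=575). I'll lower it the last 1 mm and release.

```bash
python3 -m handwheel '[[0,0,0,0.001,0,0,0.9],[0,0,0,0.001,0,0,0.9],[0,0,0,0.001,0,0,0.9],[0,0,0,0.001,0,0,0.9]]'; python3 -m handwheel '[[0,0,0,0,0,0,0.2],[0,0,0,0,0,0,-0.1],[0,0,0,0,0,0,-0.3],[0,0,0,0,0,0,-0.4],[0,0,0,0,0,0,-0.4],[0,0,0,-0.02,0,0,-0.4],[0,0,0,-0.05,0,0,-0.4],[0,0,0,-0.09,0,0,-0.4],[0,0,0,-0.12,0,0,-0.4],[0,0,0,-0.13,0,-0.03,-0.4],[0,0,0,-0.13,0,-0.08,-0.4],[0,0,0,-0.13,0,-0.12,-0.4],[0,0,0,-0.13,0,-0.12,-0.4],[0,0,0,-0.13,0,-0.12,-0.4]]'
python3 - <<'E'
from h import *
snap('side','s5.png');snap('top','t5.png')
cv2.imwrite(f'pics/s5z.png',cv2.resize(cv2.imread(f'pics/s5.png')[110:260,150:330],None,fx=4,fy=4,interpolation=cv2.INTER_CUBIC))
cv2.imwrite(f'pics/t5z.png',cv2.resize(cv2.imread(f'pics/t5.png')[170:350,140:290],None,fx=3.3,fy=3.3,interpolation=cv2.INTER_CUBIC))
print(bot.get_obs()['q'])
E
```

```text
time: 8.65
ee_pos: [0.5426, -0.1834, 0.0654]
tcp_rot: [-8.6, 90.0, -10.0]
wrist_force: [0.0, -0.2, 2.1]
opening: 0.0372
time: 10.4
ee_pos: [0.4229, -0.1805, 0.1956]
tcp_rot: [-16.3, 89.9, -17.7]
wrist_force: [-0.7, 0.2, 0.0]
opening: 0.0599
[-2.30940211e+01 -8.09735113e+00 -8.81690988e+00  8.92770258e+01
  3.19954724e-03 -2.16967763e+01]
```

View pics/s5z.png

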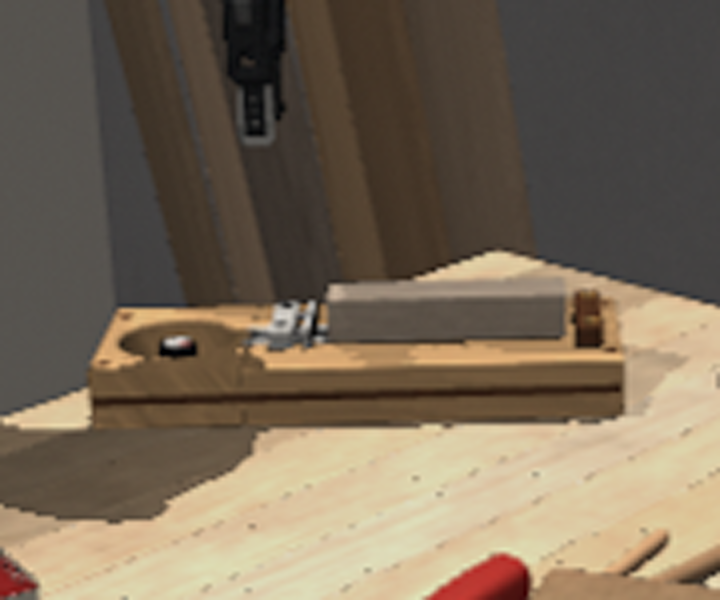

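View pics/t5z.png

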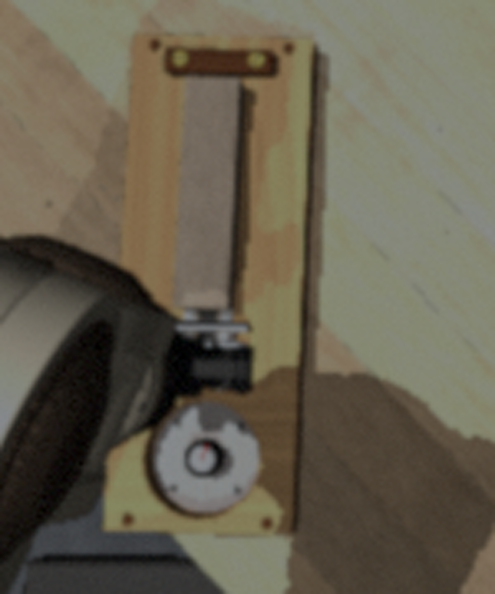

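Run:
```python
from h import *
T=bot.camera('top')
t=lambda u,v:((u+.5)/3.3-.5+140,(v+.5)/3.3-.5+170)
P=np.array([onz(T,*t(*p),.07)[:2] for p in((185,80),(241,84),(232,310),(174,306))])
u=np.array([np.cos(np.radians(-1.35)),np.sin(np.radians(-1.35))]); n=np.array([u[1],-u[0]]); o=np.array([.486,-.1837])
for p in P: print(((p-o)@n).round(4),((p-o)@u).round(4))
print(((P.mean(0)-o)@n),((P.mean(0)-o)@u))
for a,b in((3,0),(2,1)): d=P[b]-P[a]; print(np.degrees(np.arctan2(d[1],d[0])))
k=np.array(o-.13*u); print('knob',k)
goal([*k,.12],88.65)
```

```text
-0.0205 0.1312
0.0187 0.1296
0.0204 -0.0272
-0.0194 -0.0256
-0.00022196471196847523 0.05199773337381259
-0.9527726530851836
-0.7424735282057557
knob [ 0.35603608 -0.18063723]
k 0 turn [-0.04 -0.02 -0.01] shift [ 0.0751 -0.0019 -0.0671]
k 180 turn [ 1.7996e+02 -1.0000e-02  2.0000e-02] shift [ 0.0751 -0.0019 -0.0671]
```

The offcut lies centred on the bed and within about 0.5° of straight. Now I'll move over the well.

```bash
python3 -m handwheel '[[0,0,0,0.01,0,-0.03,0.1],[0,0,0,0.04,-0.001,-0.055,0.1],[0,0,0,0.075,-0.001,-0.066,0.1],[0,0,0,0.105,-0.001,-0.066,0.1],[0,0,0,0.115,-0.001,-0.066,0.1],[0,0,0,0.115,-0.001,-0.066,0.1]]' 20
python3 - <<'E'
from h import *
snap('side','s6.png');snap('top','t6.png')
cv2.imwrite(f'pics/s6z.png',cv2.resize(cv2.imread(f'pics/s6.png')[140:230,150:270],None,fx=6,fy=6,interpolation=cv2.INTER_CUBIC))
cv2.imwrite(f'pics/t6z.png',cv2.resize(cv2.imread(f'pics/t6.png')[230:350,150:270],None,fx=4.5,fy=4.5,interpolation=cv2.INTER_CUBIC))
print(bot.get_obs()['q'])
E
```

```text
time: 11.3
ee_pos: [0.3567, -0.1797, 0.0803]
tcp_rot: [149.3, 90.0, 147.9]
wrist_force: [0.7, -1.1, 0.3]
opening: 0.0384
[-2.67407102e+01 -1.59484256e+01 -2.79188310e+01  7.79709594e+01
 -9.30633223e-04 -2.53458428e+01]
```

View pics/s6z.png

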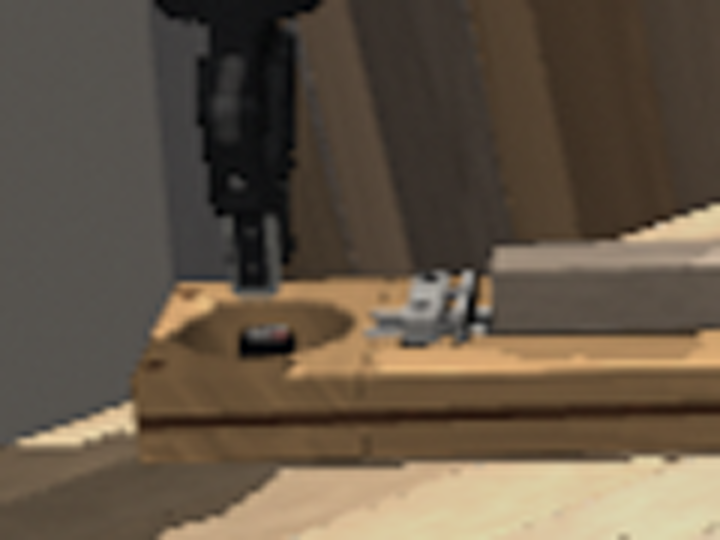

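View pics/t6z.png

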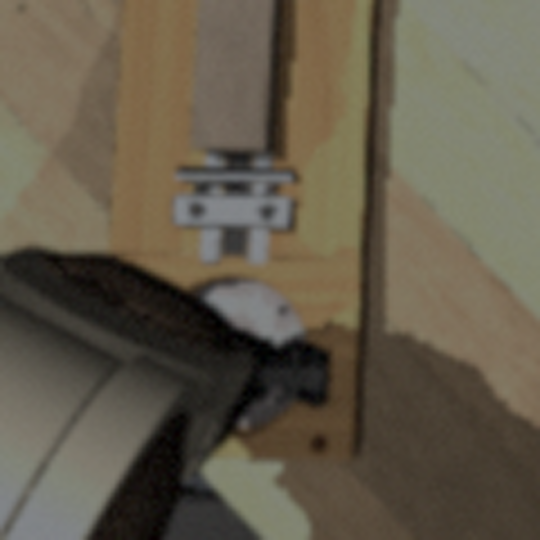

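Run:
```python
from h import *
S=bot.camera('side')
s=lambda u,v:((u+.5)/6-.5+150,(v+.5)/6-.5+140)
def ony(p,y): o,d=ray(S,*s(*p)); return (o+d*(y-o[1])/d[1]).round(4)
for y in(-.199,-.205,-.21): print(ony((256,293),y))
print('knob',ony((267,340),-.19),ony((267,333),-.18))
X=proj(S,[.3567,-.1797-.0265,.063]); print('expected tip pix in crop',(np.array(X)-[150,140])*6)
print('expected knob top', [(np.array(proj(S,[x,-.180,.037]))-[150,140])*6 for x in(.354,.357,.36)])
```

```text
[ 0.3552 -0.199   0.0633]
[ 0.356  -0.205   0.0653]
[ 0.3567 -0.21    0.067 ]
knob [ 0.3571 -0.19    0.0378] [ 0.3559 -0.18    0.0377]
expected tip pix in crop [255.13604698 296.28914482]
expected knob top [array([260.32665406, 332.03520864]), array([266.96917128, 331.81296689]), array([273.61153085, 331.59074651])]
```

Tip and knob agree in the side view (tip centre at column 256, knob at 267, as predicted for x≈0.357), so I can descend.

```bash
python3 -m handwheel '[[0,0,0,0.015,0,0,0.1],[0,0,0,0.03,0,0,0.1],[0,0,0,0.04,0,0,0.1],[0,0,0,0.0455,0,0,0.1],[0,0,0,0.0455,0,0,0.1]]' 20;  python3 -m handwheel '[[0,0,0,0,0,0,0.3],[0,0,0,0,0,0,0.5],[0,0,0,0,0,0,0.8],[0,0,0,0,0,0,0.8],[0,0,0,0,0,0,0.8],[0,0,0,0,0,0,0.8]]' 20; python3 -c "
from h import *
o=bot.get_obs();print(o['wrist_force'],o['torque'],o['opening'],o['q'])"
```

```text
time: 12.08
ee_pos: [0.3563, -0.1797, 0.0344]
tcp_rot: [153.3, 90.0, 151.9]
wrist_force: [0.1, -0.4, 0.7]
opening: 0.0385
time: 12.82
ee_pos: [0.3568, -0.1799, 0.0353]
tcp_rot: [-25.3, 90.0, -26.7]
wrist_force: [-0.4, 0.5, 5.8]
opening: 0.0246
[-0.42560322  0.50268146  5.7554269 ] [ 0.18856857  0.17414667 -0.01196854] 0.02455445250040779 [-2.67588309e+01 -1.47018098e+01 -3.21120717e+01  7.25422145e+01
  5.36284564e-05 -2.53449055e+01]
```

```bash
python3 -m handwheel '[[0,0,0,0,0,0,0.3],[0,0,0,0,0,0,0.3],[0,0,0,-0.0025,0,0,0.3],[0,0,0,-0.0025,0,0,0.3],[0,0,0,-0.0025,0,0,0.8],[0,0,0,-0.0025,0,0,0.8],[0,0,0,-0.0025,0,0,0.8],[0,0,0,-0.0025,0,0,0.8],[0,0,0,-0.0025,0,0,0.8],[0,0,0,-0.0025,0,0,0.8]]' 90; python3 -c "
from h import *
o=bot.get_obs();print(o['time'],o['wrist_force'],o['torque'],o['opening'],o['q'])
for i in range(3): bot.camera('top');o=bot.get_obs();print(o['torque'],o['ee_pos'])"
```

```text
time: 14.08
ee_pos: [0.3566, -0.1799, 0.0378]
tcp_rot: [-43.5, 90.0, -44.9]
wrist_force: [-1.9, 0.3, 5.4]
opening: 0.0217
14.075 [-1.93723496  0.3183213   5.3505585 ] [0.08708926 0.34295095 0.02074823] 0.02165231357559115 [-2.67645195e+01 -1.47956152e+01 -3.19003046e+01  7.28689346e+01
 -8.63413183e-03 -2.53460251e+01]
[ 0.09981367  0.45278829 -0.06390831] [ 0.35658529 -0.17988638  0.03779102]
[ 0.08542159  0.38881148 -0.02688897] [ 0.35660748 -0.1798891   0.03778728]
[0.1018013  0.38792608 0.03660607] [ 0.35660143 -0.17988708  0.03780834]
```

```bash
cat > tq.py <<'E'
from h import *
import sys
n=int(sys.argv[1]); L=[];F=[]
for i in range(n): c=bot.camera('top');o=bot.get_obs();L.append(o['torque'][2]);F.append(o['wrist_force'])
print('t',o['time'],'tz',np.mean(L).round(4),'+-',(np.std(L)/n**.5).round(4),'q6',round(o['q'][5],2),'F',np.mean(F,0).round(1),'pos',np.round(o['ee_pos'],4),'eff6',round(o['joint_efforts'][5],3),'op',round(o['opening'],4))
cv2.imwrite('pics/'+sys.argv[2],cv2.resize(cv2.cvtColor(c['frame'],cv2.COLOR_RGB2BGR)[170:290,170:250],None,fx=5,fy=5,interpolation=cv2.INTER_CUBIC))
E
python3 tq.py 4 k0.png
python3 -m handwheel '[[2.5,0,0,0,0,0,0.8],[5,0,0,0,0,0,0.8],[7.5,0,0,0,0,0,0.8],[10,0,0,0,0,0,0.8],[12.5,0,0,0,0,0,0.8],[15,0,0,0,0,0,0.8],[15,0,0,0,0,0,0.8]]';python3 tq.py 6 k1.png
python3 -m handwheel '[[2.5,0,0,0,0,0,0.8],[5,0,0,0,0,0,0.8],[7.5,0,0,0,0,0,0.8],[10,0,0,0,0,0,0.8],[12.5,0,0,0,0,0,0.8],[15,0,0,0,0,0,0.8],[15,0,0,0,0,0,0.8]]';python3 tq.py 6 k2.png
```

```text
t 14.425 tz 0.0112 +- 0.0174 q6 -25.35 F [-1.8  0.3  5.3] pos [ 0.3566 -0.1799  0.0378] eff6 0.001 op 0.0217
time: 15.3
ee_pos: [0.3565, -0.1801, 0.0378]
tcp_rot: [-64.5, 89.9, -81.0]
wrist_force: [-1.6, -0.3, 4.6]
opening: 0.0221
t 15.6 tz 0.0046 +- 0.0108 q6 -10.35 F [-2.2 -1.5  5.3] pos [ 0.3566 -0.1801  0.0378] eff6 -0.0 op 0.0216
time: 16.48
ee_pos: [0.3564, -0.1804, 0.0378]
tcp_rot: [-62.4, 89.9, -93.9]
wrist_force: [-3.0, -3.6, 5.0]
opening: 0.0217
t 16.775 tz -0.0065 +- 0.0073 q6 4.65 F [-2.8 -3.2  5.2] pos [ 0.3565 -0.1804  0.0378] eff6 0.003 op 0.0223
```

Run:
```python
import cv2,numpy as np
cv2.imwrite('pics/kk.png',np.hstack([cv2.imread(f'pics/k{i}.png')[:,:] for i in(0,2)]))
```

```text
(no output)
```

View pics/kk.png

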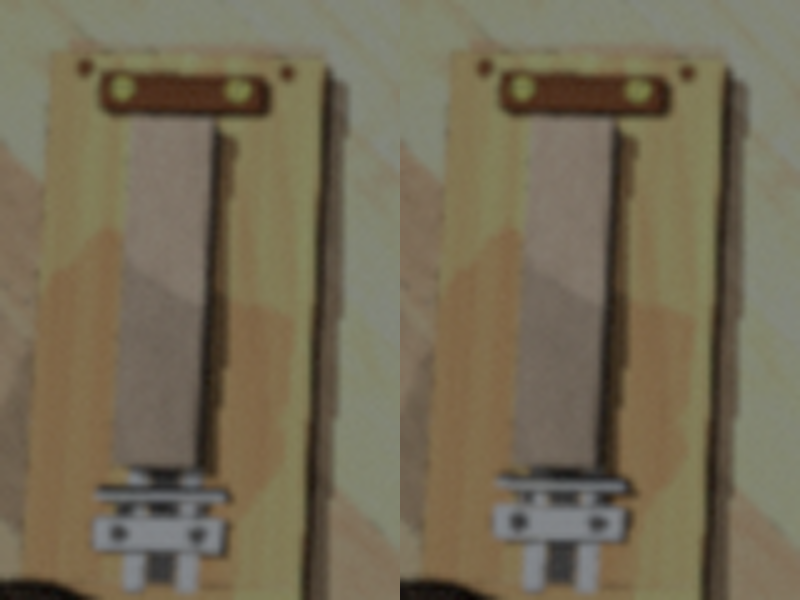

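The jaw advanced about 5.5 mm (12 px) in 30°, so nothing slips. A stopped hand reads about 0 N m, so I'll sample the torque right as each move ends.

```bash
cat > r.py <<'E'
from h import *
o=bot.get_obs(); R,_,_=cur(); print('tz',round(o['torque'][2],3),'eff',round(o['joint_efforts'][5],3),'q6',round(o['q'][5],2),'qd',round(o['qd'][5],1),'F',np.round(o['wrist_force'],1))
E
python3 -m handwheel '[[2.5,0,0,0,0,0,0.8],[5,0,0,0,0,0,0.8],[7.5,0,0,0,0,0,0.8],[10,0,0,0,0,0,0.8]]' >/dev/null;python3 r.py
python3 -m handwheel '[[2.5,0,0,0,0,0,0.8]]'>/dev/null;python3 r.py
python3 -m handwheel '[[2.5,0,0,0,0,0,0.8]]'>/dev/null;python3 r.py
python3 -m handwheel '[[2.5,0,0,0,0,0,0.8]]'>/dev/null;python3 r.py
python3 -m handwheel '[[2.5,0,0,0,0,0,0.8]]'>/dev/null;python3 r.py; python3 tq.py 1 k3.png; python3 r.py
```

```text
tz 0.3 eff -0.316 q6 14.72 qd 19.8 F [-4.3 -4.5  5.9]
tz 0.28 eff -0.316 q6 17.22 qd 19.9 F [-4.2 -5.3  5.2]
tz 0.261 eff -0.315 q6 19.72 qd 19.8 F [-4.1 -5.8  5.9]
tz 0.302 eff -0.315 q6 22.22 qd 19.8 F [-4.4 -4.7  5.8]
tz 0.291 eff -0.308 q6 24.72 qd 19.9 F [-5.7 -5.4  5.4]
t 17.825 tz 0.1023 +- 0.0 q6 24.84 F [-4.  -5.1  5.6] pos [ 0.3562 -0.1806  0.0378] eff6 -0.119 op 0.0221
tz 0.102 eff -0.119 q6 24.84 qd -3.4 F [-4.  -5.1  5.6]
```

Joint-6 effort in motion is very clean: a free-running baseline of −0.3155 N m. I'll carry on in equal steps and watch for the bite.

```bash
python3 -m handwheel '[[2.5,0,0,0,0,0,0.8],[5,0,0,0,0,0,0.8],[7.5,0,0,0,0,0,0.8],[10,0,0,0,0,0,0.8]]' >/dev/null;python3 r.py
python3 -m handwheel '[[2.5,0,0,0,0,0,0.8]]'>/dev/null;python3 r.py
python3 -m handwheel '[[2.5,0,0,0,0,0,0.8]]'>/dev/null;python3 r.py
python3 tq.py 1 k4.png
```

```text
tz 0.264 eff -0.308 q6 34.72 qd 19.9 F [-5.4 -6.1  5.6]
tz 0.284 eff -0.307 q6 37.22 qd 19.9 F [-6.2 -6.3  6. ]
tz 0.313 eff -0.307 q6 39.72 qd 19.8 F [-6.3 -6.3  7. ]
t 18.625 tz 0.1001 +- 0.0 q6 39.85 F [-6.2 -6.6  6.2] pos [ 0.356  -0.1808  0.0378] eff6 -0.118 op 0.0219
```

View pics/k4.png

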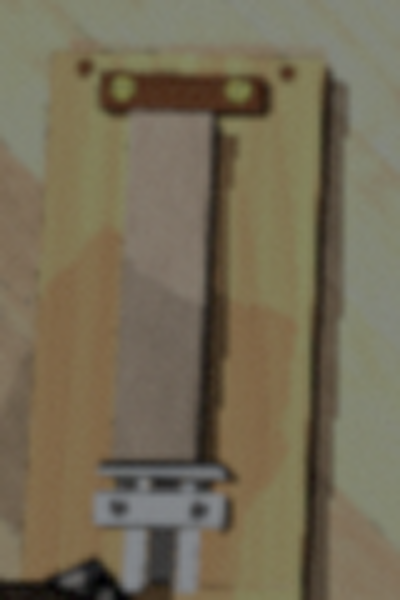

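```bash
for i in 1; do
python3 -m handwheel '[[2.5,0,0,0,0,0,0.8]]'>/dev/null;python3 r.py
python3 -m handwheel '[[2.5,0,0,0,0,0,0.8]]'>/dev/null;python3 r.py
python3 -m handwheel '[[2.5,0,0,0,0,0,0.8]]'>/dev/null;python3 r.py
python3 -m handwheel '[[2.5,0,0,0,0,0,0.8]]'>/dev/null;python3 r.py
done; python3 tq.py 1 k5.png
```

```text
tz 0.24 eff -0.506 q6 42.19 qd 20.5 F [-6.5 -5.4  7.1]
tz 0.284 eff -0.314 q6 44.71 qd 19.9 F [-6.4 -8.1  5.6]
tz 0.23 eff -0.307 q6 47.21 qd 19.9 F [-7.6 -6.6  6.3]
tz 0.261 eff -0.306 q6 49.72 qd 19.8 F [-7.3 -6.8  6.5]
t 19.175 tz 0.1258 +- 0.0 q6 49.84 F [-7.3 -6.9  7.1] pos [ 0.3558 -0.1808  0.0378] eff6 -0.118 op 0.0221
```

```bash
python3 -m handwheel '[[2.5,0,0,0,0,0,0.8]]'>/dev/null;python3 r.py
python3 -m handwheel '[[2.5,0,0,0,0,0,0.8]]'>/dev/null;python3 r.py
python3 -m handwheel '[[2.5,0,0,0,0,0,0.8]]'>/dev/null;python3 r.py
python3 tq.py 1 k6.png
```

```text
tz 0.218 eff -0.505 q6 52.19 qd 20.5 F [-8.1 -6.5  8.2]
tz 0.286 eff -0.314 q6 54.72 qd 19.8 F [-8.2 -7.7  7.6]
tz 0.243 eff -0.307 q6 57.21 qd 19.8 F [-8.9 -6.9  7.8]
t 19.6 tz 0.0598 +- 0.0 q6 57.34 F [-7.6 -7.9  6.8] pos [ 0.3557 -0.1808  0.0378] eff6 -0.118 op 0.0219
```

View pics/k6.png

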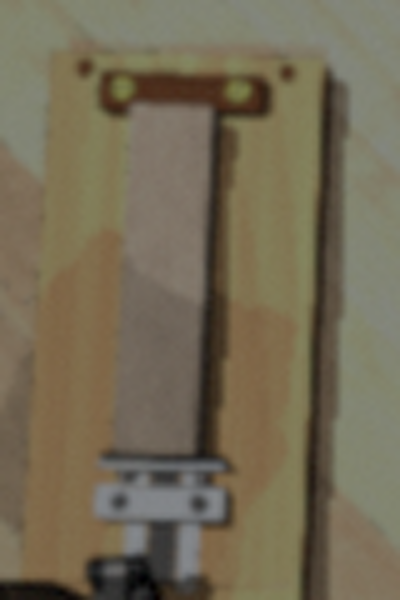

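```bash
python3 -m handwheel '[[2.5,0,0,0,0,0,0.8]]'>/dev/null;python3 r.py
python3 -m handwheel '[[2.5,0,0,0,0,0,0.8]]'>/dev/null;python3 r.py
python3 -m handwheel '[[2.5,0,0,0,0,0,0.8]]'>/dev/null;python3 r.py
```

```text
tz 0.303 eff -0.493 q6 59.69 qd 20.5 F [-7.7 -6.4  8.4]
tz 0.327 eff -0.26 q6 62.21 qd 19.8 F [-8.2 -7.3  7.4]
tz 0.378 eff -0.213 q6 64.71 qd 19.8 F [-9.5 -6.8  8.5]
```

It is biting: since q6≈59° the effort has shifted by 0.047 N m per 2.5° and the wrist torque has risen to 0.38, so the clamp force is about 9 N now. Roughly 3° more should do.

```bash
python3 -m handwheel '[[2.5,0,0,0,0,0,0.8]]'>/dev/null;python3 r.py; python3 tq.py 2 k7.png
```

```text
tz 0.468 eff -0.174 q6 67.21 qd 19.9 F [-9.5 -7.7  7.7]
t 20.2 tz 0.1657 +- 0.0212 q6 67.2 F [-9.3 -7.   8. ] pos [ 0.3555 -0.1808  0.0378] eff6 0.591 op 0.0216
```

```bash
python3 tq.py 8 k8.png; python3 r.py
```

```text
t 20.6 tz 0.1343 +- 0.0083 q6 67.14 F [-9.  -6.7  8.4] pos [ 0.3555 -0.1808  0.0378] eff6 0.143 op 0.0218
tz 0.134 eff 0.143 q6 67.14 qd 0.1 F [-8.8 -6.6  8.4]
```

View pics/k8.png

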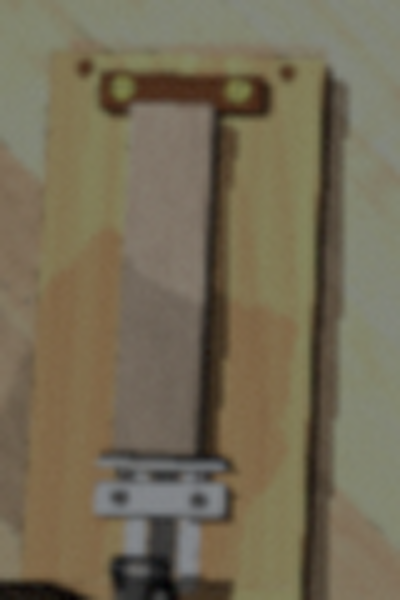

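A stopped hand now carries 0.134 N m at the wrist and 0.143 at joint 6, against about 0 when running free. At 0.010 N m per N that is 13–14 N. I'll release and withdraw.

```bash
python3 -m handwheel '[[0,0,0,0,0,0,0.4],[0,0,0,0,0,0,0.2],[0,0,0,0,0,0,0.1],[0,0,0,0,0,0,0.1],[0,0,0,-0.01,0,0,0.1],[0,0,0,-0.03,0,0,0.1],[0,0,0,-0.06,0,0,0.1],[0,0,0,-0.1,0,0,0.1],[0,0,0,-0.15,0,0,0.1],[0,0,0,-0.19,0,0,0.1],[0,0,0,-0.2,0,0,0.1],[0,0,0,-0.2,0,0,0.1],[0,0,0,-0.2,0,0,0.1],[0,0,0,-0.2,0,0,0.1]]'
python3 - <<'E'
from h import *
a=snap('top','t9.png')['frame'];b=snap('side','s9.png')['frame']
f=lambda im:cv2.resize(cv2.cvtColor(im,cv2.COLOR_RGB2BGR),None,fx=3.6,fy=3.6,interpolation=cv2.INTER_CUBIC)
cv2.imwrite('pics/e.png',np.hstack([f(a[170:330,165:245]),f(b[150:310,170:300])]))
E
```

```text
time: 22.35
ee_pos: [0.3561, -0.1796, 0.2362]
tcp_rot: [-113.4, 89.9, 152.7]
wrist_force: [0.3, 0.0, 1.0]
opening: 0.0386
```

View pics/e.png

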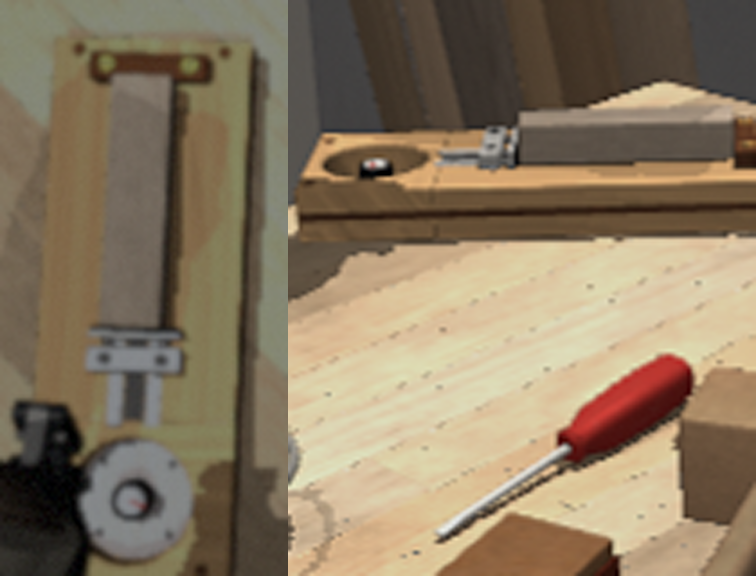

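View pics/t9.png

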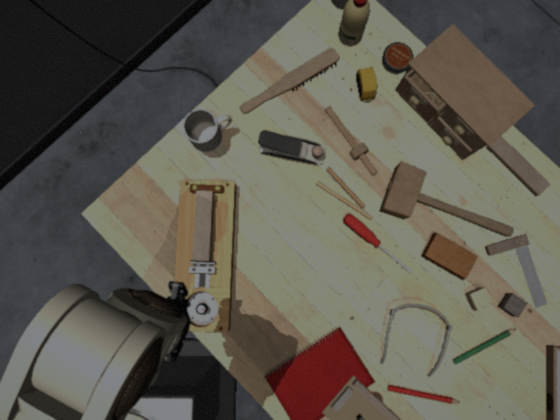

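The offcut is clamped between the jaw (row ≈262) and the stop. The mug (205,130) and screwdriver (365,230) are where they started, and the arm is clear.

```bash
python3 -c "
from workcell import bot
print(bot.job_done())"
```

```text
the job is handed in; nothing more can be done
None
```

The offcut is lying flat on the bed, clamped against the end stop at about 14 N. The job is handed in, at about 22 s on the robot's clock.

- **Placing:** I laid the offcut on the centre line, about 8 mm short of the stop by the camera. It was within about half a degree of straight. I let go of it, and the jaw pushed it home.
- **Clamping:** I gripped the sunken knob and turned it about 92° clockwise. The jaw started to bite in roughly the last 8–10°.
- **Clamping force:** The estimates mostly agree but not exactly:

| Method | Estimate |
|---|---|
| Hand at rest, torque at wrist and last joint | 13–14 N |
| Turn past the bite | 13–15.5 N |
| Wrist torque while turning (noisier) | about 17 N |

- **Odd reading:** While the jaw was biting, the last joint's effort changed in the opposite direction to the wrist torque. I have no explanation for that, so I relied on the readings with the hand at rest.
- **Last check:** After I withdrew the hand, the jaw still held the offcut against the stop. The jaw had not moved back by more than about 1 mm, as far as the picture shows. The mug and screwdriver are where they started, and the arm touches nothing.

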